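# Call up a line on the control-room intercom and hold the talk bar

## Robot

A 6-joint arm with a two-finger parallel gripper is mounted at the origin on the work surface. World frame = base frame: x ahead of the robot, y to its left, z up, the work surface at z = 0. Lengths are in m, angles in rad, forces in N, time in s.
With the tool pointing down it reaches from about 0.35 to 1 m from the base axis. Payload 7.1 kg.
Tool frame: the origin (TCP) lies on the centre line of the jaws, within the pads' length; the fingertips stand arm.tip_extent ahead of it and the grasp point (between the pads) lies 5 mm behind it (arm.tip_extent is the distance from the TCP to the fingertips, in m); z points along the fingers, y is the line along which they close (so a half turn about z gives the same grasp; the last joint's range is limited). The gripper opens to 85 mm and grips with 20 to 120 N. Pads are 22 mm wide; open, the fingers measure 114 mm over their backs; the gripper's body (76 mm by 85 mm) begins 54 mm behind the grasp point. The pads swing forward as they close: fully open they stand 13 mm farther back than shut.
Start: joints at [-1.164, 0.423, 1.63, -0, 1.089, -0.019], TCP at [0.258, -0.569, 0.245] pointing down, gripper open.
Joint ranges: [-3, 3], [-0.9, 2.11], [0.09, 2.58], [-1.31, 4.45], [0.11, 2.69], [-2.54, 2.54]. Speed limits (rad/s): [2.39, 2.39, 3.01, 3.14, 3.14, 3.14].

## Interface

Orientations are given as a unit quaternion [w, x, y, z].
In Python, from plant import arm gives the robot as it stands.
- The arm moves only by the tool apply_moves, never from a script. Its argument "commands" is a list of rows, each a list of 7 numbers: the shift along the tool's x, y, z in mm, then the turn, a rotation vector about the tool's x, y, z in degrees, then the gripper's target within -1 to 1 (fully open at 1, half-way at 0, shut at -1). A call has 1 to 5 rows; each row is the pose to reach, as a shift and turn from the pose commanded when the call began, along the tool's axes at that moment; what a row does not reach only later rows make up. A row lasts 1/12 s, in which the tool goes at most 41.7 mm and 7.16 degrees, less where a joint would pass 70% of its speed; a pose out of reach is approached as far as the arm can. A call with a gripper value outside its range is refused whole. The fingers move at their own pace and stop on an object; the grip force is fixed at half the most. Time passes only in rows, so rows that repeat a pose let the fingers close. It gives the time, the measured TCP pose, the force, the opening and the grip force at its end, in the units of the state.
- arm.observe(): the state, without advancing time (a new reading comes with each control period).
- arm.read_camera(name): name is "scene" or "top" or "wrist"; returns the picture (480x640x3 uint8, red, green, blue); there is no depth.
- arm.camera_model(name): a dict with "fovy" (degrees; the focal length in pixels is half the picture's height over the tangent of half this angle, whatever the lens; pixels are square), "cx", "cy" (the principal point, pixels), "R" (3x3) and "t" (3): a world point X has camera coordinates R X + t. Camera axes: x right, y down, z forward; pixel columns grow to the right and rows downward; lengths in m; the calibration is good to about 2 mm. A picture is of the moment at which its call begins: read the wrist's pose just before it. camera_model takes no time and is no camera call; for the wrist camera it gives the pose at the moment of the call.
- arm.finish_job(): hands the job in; it is judged then, once.
The state is a dict: "time_s": time; "joint_pos": joint angles; "qd": joint speeds; "joint_torque": joint torques, N m; "ee_pos": TCP position; "eef_rot": TCP orientation; "wrist_force": force on the tool from outside, world axes, zero at the start; "torque": the same for the moment, N m; "width": finger opening in m; "grasp_force": force on a finger pad.
Only numpy, scipy, OpenCV 4.12 (cv2) and the standard library are available. Lean on these libraries where they do the work, as an engineer would, in place of code of your own. Each camera call takes 0.05 s, during which the arm holds its last target. There are 200 camera calls.

## Task

Put a call out on the desk intercom using closed fingertips: first switch the set on by pressing down the rear half of the big power rocker at its right-hand end, then open the line by pressing down the rear half of the second small line rocker from the left, and only then press the wide talk bar along the front all the way down and keep it down - the program finishes while still holding the talk bar fully down. Leave the other three line rockers switched off, do not lift or shove the intercom, and leave the keys, the first-aid tin and the flask on its coaster where they are. Left, right, front and rear are as seen by the robot facing the set.

Things in the scene. Friction and masses are not known exactly. Their poses are not given: they have to be found in the camera images.
- intercom: Desk intercom, 2.4 kg, loose on rubber feet: grey-green wedge case, teak cheeks, 205 mm front to rear, 324 wide; panel slopes up 8 deg to the rear (52 to 80 mm above the ledge). Origin under its centre at foot level; x to the rear, y left, z up. Panel: a row of ivory rockers (4 small, gap, 1 big at the right), talk bar in front, grille, fixed knob and lamp behind; all under 17 mm above the panel.
- power (a joint): Power rocker, rad: 0 = off (rear half stands up), 0.32 = on (rear half down, front half up). Stiff: it stays where it is left, so press it right down to its stop. Big ivory rocker 60 mm long front to rear, 33 mm wide, hinge across its middle; about 2 N on the rear half moves it.
- power_rear (a point): Point to press on the power rocker: top face of its rear half, on its centre line, 20 mm behind the hinge. When off, the face slopes up to the rear by 26 degrees from level and its rear end is about 4 mm higher than the point. The point drops about 6.5 mm on going to on; the face then lies along the panel, 3.5 mm above it. z points out of the face.
- line1 (a joint): First line rocker from the left, rad: 0 = off, 0.32 = on. To be left off.
- line2 (a joint): Second line rocker from the left, rad: 0 = off (rear half up), 0.32 = on (rear half down). Stiff: stays where it is left. Small ivory rocker 46 mm long front to rear, 22 mm wide; about 2 N on the rear half moves it. The four line rockers are alike, 46 mm apart centre to centre.
- line3 (a joint): Third line rocker from the left, rad: 0 = off, 0.32 = on. To be left off.
- line4 (a joint): Fourth line rocker from the left, rad: 0 = off, 0.32 = on. To be left off.
- line2_rear (a point): Point to press on the second line rocker: top face of its rear half, on its centre line, 16 mm behind the hinge; it drops about 5 mm as the rocker goes to on. When off, the face slopes up to the rear by 26 degrees from level and the rear end is about 3 mm higher than the point. z points out of the face.
- talk (a joint): Travel of the talk bar into the panel, m: 0 = up, 0.007 = fully down. Sprung: 1.7 N starts it, 4.7 N holds it fully down; it comes up when let go.
- talk_top (a point): Centre of the top face of the talk bar: an ivory bar 28 mm front to rear and 170 mm wide along the front of the panel, its top 12 mm above the panel when up and 5 mm above it when down. z points out of the face (8 degrees off vertical, leaning to the front) and moves with the bar.
- ledge: Fixed pine ledge, 340 mm front to rear, 1020 mm wide, top 105 mm above the desk, with two brass cup hooks in its front edge. Origin on the desk under its centre, x to the rear, y to the left.
- keys_mid (a point): Middle of a bunch of brass cabinet keys on a steel ring, 70 mm long, hanging and swinging from the right-hand cup hook at the front edge of the ledge, below its top. To be left alone.
- tin_mid (a point): Centre of the khaki tin first-aid box with a white cross on its lid, 103 x 143 x 64 mm high, loose at one end of the ledge. To be left alone.
- flask_mid (a point): Centre of the red enamel flask, 76 mm across, 172 mm high, standing loose on the coaster at the other end of the ledge. To be left alone.
- coaster: Round cork coaster under the flask, 100 mm across, 8 mm thick; origin at the centre of its underside. To be left alone.

How it is judged:
By the outcome, as a careful person would: the job done as asked, in the order asked, and still so for the second after the job is handed in, while the arm keeps its last pose, push and grip.
It also fails if it takes over 45 s, if anything falls off the work surface, if the arm or the gripper's body presses on something with over 40 N, if the wrist force passes 120 N, or if a joint passes its speed limit or range.

## Working session

There is one attempt and no reset: what is moved stays moved. The work goes in short steps, Python scripts to look and compute and a tool call to move; the robot and the scene stay as the last step left them, time stands still between calls to the robot, and variables do not carry over. Pictures are saved under pics/ and viewed, at most 10 in all, crops included, and the job is handed in when it is done.

Besides the shell and the picture viewer there is one more tool, called after "Call:" by a JSON object that holds its "name" and its "arguments". apply_moves: Moves the arm, as the interface text tells. Its arguments: {"type":"object","properties":{"commands":{"type":"array","items":{"type":"array","items":{"type":"number"}}}},"required":["commands"]}

```bash
mkdir -p pics; ls; python3 - <<'E'
from plant import arm
import cv2
s=arm.observe(); print(s, arm.tip_extent)
for n in ("scene","top"):
    m=arm.camera_model(n); print(n,m)
    cv2.imwrite(f"pics/{n}0.png",arm.read_camera(n)[:,:,::-1])
E
```

```text
pics
{'time_s': 0.0, 'joint_pos': array([-1.16396610e+00,  4.23845741e-01,  1.63070740e+00, -1.38155139e-05,
        1.08862752e+00, -1.90173575e-02]), 'qd': array([ 1.73310162e-04, -1.34326132e-03, -8.84649828e-05, -5.38411573e-04,
       -1.25020058e-03,  1.27477436e-03]), 'joint_torque': array([-1.18168540e-03, -5.57392430e+01, -2.81743151e+01, -1.75400082e-04,
        7.42537959e-03,  1.25545628e-05]), 'ee_pos': array([ 0.25797837, -0.56867695,  0.24453579]), 'eef_rot': array([-7.77944210e-04,  9.77416256e-01,  2.11321633e-01, -1.59002389e-04]), 'wrist_force': array([-0.40385511,  0.59927855, -0.93253509]), 'torque': array([-0.0589585 , -0.01785153,  0.01329779]), 'grasp_force': 0.0, 'width': 0.08560164337846096} 0.014
scene {'fovy': 46.22755189986843, 'cx': 313.9841732863373, 'cy': 233.27858173647994, 'R': array([[ 0.73481543,  0.67823941, -0.00613105],
       [ 0.53574592, -0.58593179, -0.60799691],
       [-0.41595984,  0.44348083, -0.79391572]]), 't': array([-0.42898566, -0.19875419,  1.67400191])}
top {'fovy': 43.15785323222514, 'cx': 317.8268737851697, 'cy': 239.26343197857355, 'R': array([[ 0.01359893, -0.99989965, -0.00396991],
       [-0.99767786, -0.01330351, -0.06679753],
       [ 0.06673801,  0.00486907, -0.99775865]]), 't': array([0.00950017, 0.53473664, 1.57957125])}
```

View pics/top0.png

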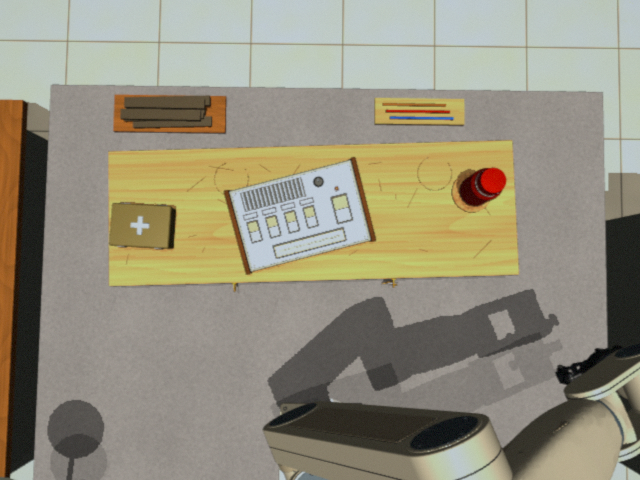

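View pics/scene0.png

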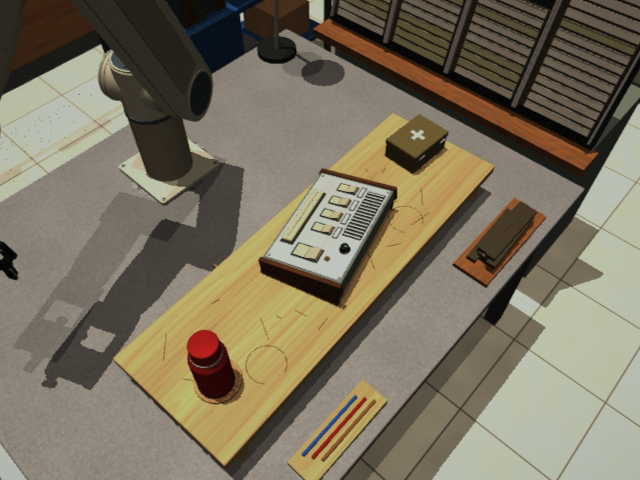

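The top view shows the intercom with case corners near (225,191), (355,158), (375,240) and (248,272), yawed about 14° CCW. The line rockers run from (254,230) to (310,212), power is at (342,208) and the talk bar at (309,243). The tin is on the left, the flask on the right and the keys at (390,282). The scene view agrees with this. I'll enlarge the crops next.

```bash
python3 - <<'E'
import cv2
a=cv2.imread("pics/top0.png")[145:285,210:390]
cv2.imwrite("pics/topc.png",cv2.resize(a,None,fx=4.2,fy=4.2,interpolation=cv2.INTER_CUBIC))
a=cv2.imread("pics/scene0.png")[165:305,255:405]
cv2.imwrite("pics/scenec.png",cv2.resize(a,None,fx=4.2,fy=4.2,interpolation=cv2.INTER_CUBIC))
E
```

```text
(no output)
```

View pics/topc.png

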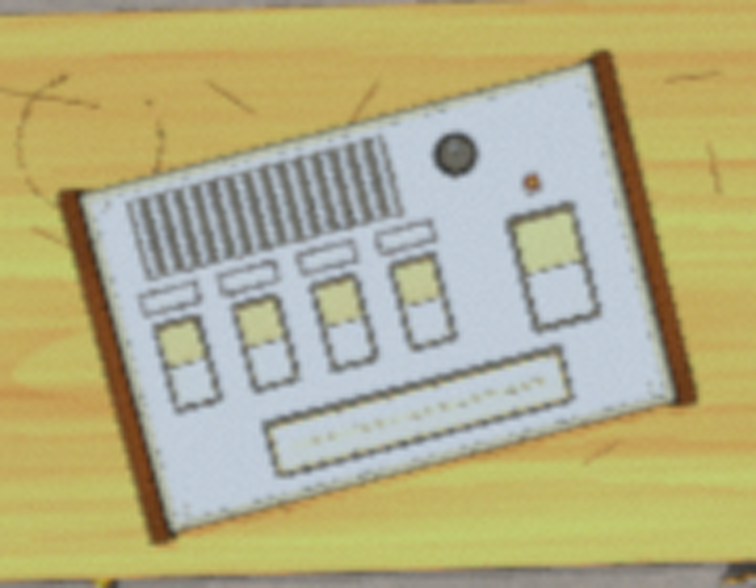

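View pics/scenec.png

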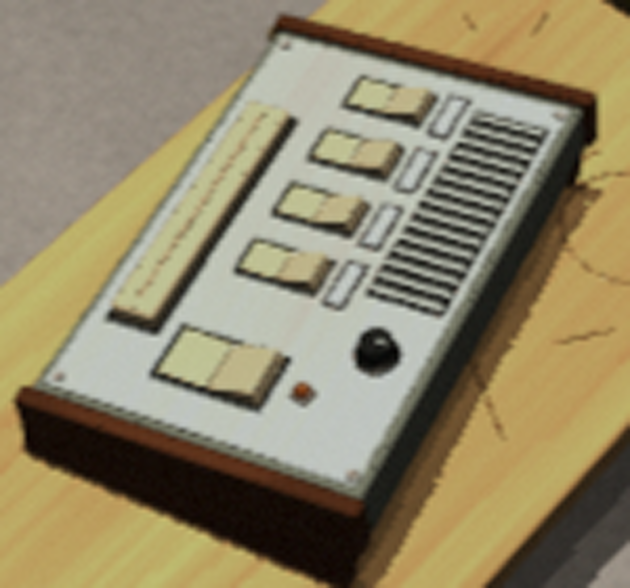

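The crops show the line 2 ridge at top-crop (266,343) and scene-crop (355,152). The power ridge is at (555,267) and (228,368), and the talk bar centre at (420,411) and (202,212).

```bash
cat > h.py <<'E'
import numpy as np
from scipy.optimize import least_squares
from plant import arm
def proj(m,X):
    c=np.asarray(X)@np.array(m["R"]).T+m["t"]; f=240/np.tan(np.radians(m["fovy"]/2))
    return c[...,:2]/c[...,2:]*f+[m["cx"],m["cy"]]
def toW(p,L):   # p=x,y,yaw ; L intercom-frame
    c,s=np.cos(p[2]),np.sin(p[2]); L=np.asarray(L)
    return np.stack([p[0]+c*L[...,0]-s*L[...,1],p[1]+s*L[...,0]+c*L[...,1],0.105+L[...,2]],-1)
E
python3 - <<'E'
from h import *
T=lambda u:[210+(u[0]+.5)/4.2-.5,145+(u[1]+.5)/4.2-.5]
S=lambda u:[255+(u[0]+.5)/4.2-.5,165+(u[1]+.5)/4.2-.5]
mt,ms=arm.camera_model("top"),arm.camera_model("scene")
cor=np.array([T(u) for u in [(62,190),(610,52),(695,403),(152,542)]])
feat={"line2":((266,343),(355,152),.0035),"line3":((345,324),(321,206),.0035),"power":((555.5,267.5),(228,368),.0035),"talk":((420,411),(202,212),.012)}
n=np.array([-np.sin(np.radians(7.8)),0,np.cos(np.radians(7.8))])
def local(q,off): return np.array([q[0],q[1],.066+q[0]*np.tan(np.radians(7.8))])+off*n
sx=.1025;sy=.162
C=np.array([[sx,sy,.082],[sx,-sy,.082],[-sx,-sy,.054],[-sx,sy,.054]])
# corner-only pose
r=least_squares(lambda p:(proj(mt,toW(p,C))-cor).ravel(),[.75,0,.2]);p=r.x
print("pose",p,"res",r.fun.round(1))
for k,(a,b,o) in feat.items():
    out=[]
    for m,u in((mt,T(a)),(ms,S(b))):
        q=least_squares(lambda q:proj(m,toW(p,local(q,o)))-u,[0,0]).x; out.append(q*1000)
    X=least_squares(lambda X:np.r_[proj(mt,X)-T(a),proj(ms,X)-S(b)],[.75,0,.17])
    q=np.mean(out,0)/1000
    print(k,"local mm top/scene",np.round(out,1),"tri",X.x.round(4),"avg world",toW(p,local(q,o)).round(4))
E
```

```text
pose [0.58048395 0.05875448 0.2614433 ] res [-1.3 -0.1  0.8 -0.5  1.2  0.2 -0.7  0.3]
line2 local mm top/scene [[-8.8 69.1]
 [-7.6 68. ]] tri [0.554  0.1234 0.1716] avg world [0.5544 0.1228 0.1733]
line3 local mm top/scene [[-9.3 23.1]
 [-6.9 23. ]] tri [0.5659 0.0794 0.1718] avg world [0.5663 0.0788 0.1734]
power local mm top/scene [[  -7.4 -100.5]
 [  -0.4 -101.1]] tri [ 0.6014 -0.0383  0.1688] avg world [ 0.6023 -0.0398  0.1739]
talk local mm top/scene [[-66.5  -6. ]
 [-63.1 -12.4]] tri [0.5165 0.0352 0.1658] avg world [0.5187 0.0327 0.174 ]
```

```bash
cat >> h.py <<'E'
from scipy.spatial.transform import Rotation as Ro
P0=np.array([.5805,.0588,.2614])
SL=np.radians(8)
def Rt(yaw):
    x=np.array([np.cos(yaw)*np.cos(SL),np.sin(yaw)*np.cos(SL),np.sin(SL)])
    n=np.array([-np.cos(yaw)*np.sin(SL),-np.sin(yaw)*np.sin(SL),np.cos(SL)])
    return np.c_[x,np.cross(-n,x),-n]
def cur():
    s=arm.observe(); q=s["eef_rot"]; return s["ee_pos"],Ro.from_quat(q[[1,2,3,0]]).as_matrix()
def delta(tcp,yaw=P0[2]):
    p,R=cur(); d=R.T@(np.array(tcp)-p)*1000
    return d.round(1),np.degrees(Ro.from_matrix(R.T@Rt(yaw)).as_rotvec()).round(2)
E
python3 - <<'E'
from h import *
print(cur()); print(delta([.55,.0,.33]))
E
```

```text
(array([ 0.25799156, -0.56874146,  0.24461008]), array([[ 9.10710821e-01,  4.13044147e-01, -5.77349295e-04],
       [ 4.13044551e-01, -9.10709913e-01,  1.28623287e-03],
       [ 5.47323399e-06, -1.40985718e-03, -9.99999006e-01]]))
(array([ 500.9, -397.5,  -84.8]), array([-0.74,  7.99,  9.4 ]))
```

Call:
{"name": "apply_moves", "arguments": {"commands": [[20,-20,-40,0,0,0,-1],[60,-45,-70,0,0,0,-1],[90,-70,-85,0,0,0,-1],[120,-95,-85,0,0,0,-1],[150,-120,-85,0,0,0,-1]]}}

```text
time_s: 0.52
ee_pos: [0.3399, -0.4097, 0.3313]
eef_rot: [0.001, 0.978, 0.211, 0.001]
wrist_force: [1.0, -0.4, -0.3]
width: 0.0256
grasp_force: 0.0
```

Call:
{"name": "apply_moves", "arguments": {"commands": [[30,-24,0,0,0,0,-1],[60,-48,0,0,0,0,-1],[90,-72,0,0,0,0,-1],[120,-95,0,0,0,0,-1],[150,-119,0,0,0,0,-1]]}}

```text
time_s: 0.93
ee_pos: [0.4269, -0.2383, 0.3296]
eef_rot: [-0.0, 0.977, 0.211, -0.0]
wrist_force: [0.6, -0.3, 0.2]
width: -0.0002
grasp_force: 0.0
```

Call:
{"name": "apply_moves", "arguments": {"commands": [[30,-24,0,0,0,0,-1],[60,-48,0,0,0,0,-1],[90,-72,0,0,0,0,-1],[120,-95,0,0,0,0,-1],[150,-119,0,0,0,0,-1]]}}

```text
time_s: 1.35
ee_pos: [0.5144, -0.0679, 0.3295]
eef_rot: [0.0, 0.977, 0.211, -0.0]
wrist_force: [0.6, 0.2, 0.3]
width: 0.0003
grasp_force: 0.0
```

```bash
python3 - <<'E'
from h import *
s=arm.observe();print(s["time_s"],s["ee_pos"],s["joint_pos"],s["width"]); print(delta([.55,.0,.33]))
E
```

```text
1.35 [ 0.51436067 -0.0679163   0.32951892] [-1.54154715e-01  1.72219984e-01  1.77577997e+00 -1.25418765e-04
  1.19385297e+00  9.90828134e-01] 0.0002730444547306709
(array([ 60.5, -47.1,  -0.5]), array([-0.66,  8.  ,  9.41]))
```

Call:
{"name": "apply_moves", "arguments": {"commands": [[30,-24,0,-0.3,3,3.5,-1],[60,-47,0,-0.5,6,7,-1],[60,-47,0,-0.7,8,9.4,-1],[60,-47,0,-0.7,8,9.4,-1]]}}

```text
time_s: 1.68
ee_pos: [0.5485, -0.0005, 0.329]
eef_rot: [-0.009, 0.989, 0.131, 0.069]
wrist_force: [0.3, -0.8, -0.8]
width: -0.0001
grasp_force: 0.0
```

```bash
python3 - <<'E'
from h import *
import cv2
m=arm.camera_model("wrist"); im=arm.read_camera("wrist")[:,:,::-1].copy()
cv2.imwrite("pics/w1.png",im)
import pickle; pickle.dump(m,open("w1.pkl","wb")); print(m,delta([.55,.0,.33]))
E
```

```text
{'fovy': 62.49637709704186, 'cx': 317.5465015628219, 'cy': 241.19161751395143, 'R': array([[ 2.59187011e-01, -9.65827076e-01,  3.90728853e-04],
       [-9.57068906e-01, -2.56782290e-01,  1.34469193e-01],
       [-1.29773656e-01, -3.52266228e-02, -9.90917698e-01]]), 't': array([-0.14288357,  0.51144471,  0.53940026])} (array([ 2. , -1.1, -0.5]), array([0.02, 0.09, 0.15]))
```

View pics/w1.png

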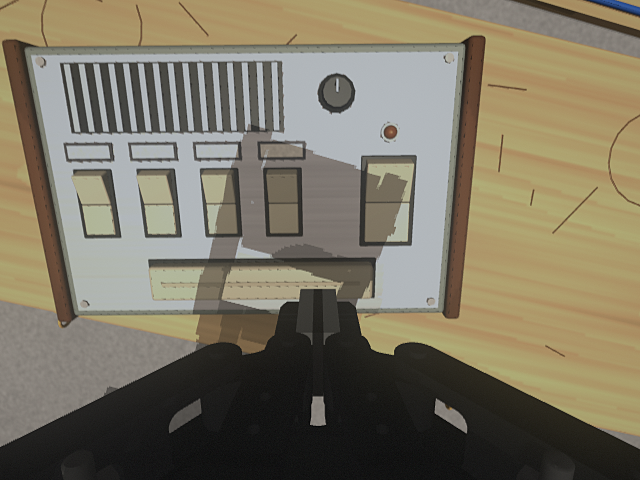

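The wrist view shows the ridges of lines 1–4 at (98,205), (159,205), (221,204) and (283,204). The power ridge is at (388,203) and the talk bar's top centre near (263,281). The fingertips are at about (318,295).

```bash
python3 - <<'E'
from h import *
m=arm.camera_model("wrist"); p=P0
n=np.array([-np.sin(SL),0,np.cos(SL)])
loc=lambda q,o:np.array([q[0],q[1],.066+q[0]*np.tan(SL)])+o*n
for k,u,o in [("l1",(98,205),.0035),("l2",(159,205),.0035),("l4",(283,204),.0035),("pow",(388,203),.0035),("talk",(263,281),.012),("RR",(449,57),0),("FR",(431,301),0),("FL",(85,303),0),("RL",(41,62),0)]:
    q=least_squares(lambda q:proj(m,toW(p,loc(q,o)))-u,[0,0]).x
    print(k,(q*1000).round(1),toW(p,loc(q,o)).round(4))
pt,R=cur(); print("tip px",proj(m,pt+R@np.array([0,0,.014])))
E
```

```text
l1 [ -9.7 111.7] [0.5417 0.1641 0.1731]
l2 [-9.7 66.7] [0.5534 0.1206 0.1731]
l4 [ -8.8 -24.8] [0.5779 0.0325 0.1732]
pow [  -7.9 -102.1] [ 0.5988 -0.042   0.1734]
talk [-65.6  -9.1] [0.5178 0.0326 0.1737]
RR [  90.5 -139. ] [ 0.7039 -0.0521  0.1837]
FR [ -87.1 -141.2] [ 0.5328 -0.1001  0.1588]
FL [-89.2 136. ] [0.4592 0.1671 0.1585]
RL [ 86.9 137.6] [0.6289 0.2142 0.1832]
tip px [317.23454633 309.74707887]
```

```bash
cat >> h.py <<'E'
YAW=P0[2]-.004
PT={"power":([.600,-.0413,.1735],.020),"line2":([.5537,.1213,.173],.016),"talk":([.518,.0326,.174],0)}
def go(k,h):  # tip h metres above press plane
    R=Rt(YAW); X,b=PT[k]; return delta(np.array(X)+R[:,0]*b-R[:,2]*(.014+h),YAW)
E
python3 -c "
from h import *
print(go('power',.03))"
```

```text
(array([ 37.5,  51.8, 115.6]), array([-0.01,  0.09,  0.37]))
```

Call:
{"name": "apply_moves", "arguments": {"commands": [[20,27,20,0,0,0.4,-1],[37.5,52,50,0,0,0.4,-1],[37.5,52,85,0,0,0.4,-1],[37.5,52,115,0,0,0.4,-1],[37.5,52,115,0,0,0.4,-1]]}}

```text
time_s: 2.15
ee_pos: [0.6107, -0.0399, 0.2145]
eef_rot: [-0.01, 0.99, 0.126, 0.064]
wrist_force: [-1.2, -0.5, -0.8]
width: 0.0001
grasp_force: 0.0
```

```bash
python3 - <<'E'
from h import *
import cv2
cv2.imwrite("pics/w2.png",arm.read_camera("wrist")[:,:,::-1])
print(go('power',.0),arm.observe()["wrist_force"])
E
```

```text
(array([ 2.3, -1.5, 28.1]), array([-0.13,  0.43, -0.21])) [ 0.56004303  0.79908735 -0.21931649]
```

View pics/w2.png

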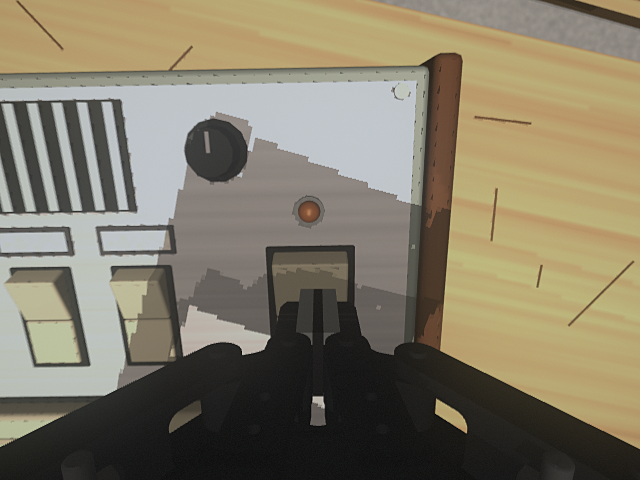

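The rocker is centred at column 311 and the tip at 318, so I'll shift about 2 mm left and then press.

Call:
{"name": "apply_moves", "arguments": {"commands": [[2,-2,8,0,0,0,-1],[2,-2,14,0,0,0,-1],[2,-2,18,0,0,0,-1],[2,-2,21,0,0,0,-1],[2,-2,23,0,0,0,-1]]}}

```text
time_s: 2.62
ee_pos: [0.6188, -0.0354, 0.1992]
eef_rot: [-0.009, 0.989, 0.127, 0.07]
wrist_force: [-0.4, 0.0, -0.1]
width: 0.0001
grasp_force: 0.0
```

Call:
{"name": "apply_moves", "arguments": {"commands": [[0,0,1.5,0,0,0,-1],[0,0,3,0,0,0,-1],[0,0,4,0,0,0,-1],[0,0,5,0,0,0,-1],[0,0,5,0,0,0,-1]]}}

```text
time_s: 3.03
ee_pos: [0.6195, -0.0353, 0.1938]
eef_rot: [-0.009, 0.989, 0.127, 0.07]
wrist_force: [-0.3, 0.4, 1.7]
width: 0.0001
grasp_force: 0.7
```

```bash
python3 -c "
from h import *
print(go('power',.0),arm.observe()['wrist_force'])"
```

```text
(array([-3. ,  0.8,  3.2]), array([ 0.02, -0.05, -0.16])) [-0.28776116  0.43782963  1.73270129]
```

Call:
{"name": "apply_moves", "arguments": {"commands": [[-2,0,1,0,0,0,-1],[-2,0,2,0,0,0,-1],[-2,0,3,0,0,0,-1],[-2,0,4,0,0,0,-1],[-2,0,4,0,0,0,-1]]}}

```text
time_s: 3.45
ee_pos: [0.6177, -0.0358, 0.1899]
eef_rot: [-0.009, 0.989, 0.127, 0.069]
wrist_force: [-2.3, -0.5, 7.8]
width: -0.0002
grasp_force: 4.0
```

Call:
{"name": "apply_moves", "arguments": {"commands": [[0,0,1,0,0,0,-1],[0,0,1,0,0,0,-1],[0,0,1,0,0,0,-1]]}}

```text
time_s: 3.7
ee_pos: [0.6177, -0.0358, 0.1898]
eef_rot: [-0.009, 0.989, 0.127, 0.069]
wrist_force: [-6.5, -1.3, 15.7]
width: 0.0003
grasp_force: 8.0
```

```bash
python3 -c "
from h import *
print(go('power',.0),arm.observe()['wrist_force'])"
```

```text
(array([-0.6,  0.8, -0.4]), array([ 0.01, -0.01, -0.16])) [-6.53035817 -1.31028231 15.68943413]
```

The power rocker is at its stop: no further motion at 16 N, and the height is as predicted. I'll lift off and go to line 2.

Call:
{"name": "apply_moves", "arguments": {"commands": [[0,0,-10,0,0,0,-1],[0,0,-40,0,0,0,-1],[0,0,-40,0,0,0,-1]]}}

```text
time_s: 3.95
ee_pos: [0.6141, -0.0374, 0.2322]
eef_rot: [-0.008, 0.989, 0.127, 0.072]
wrist_force: [1.3, -0.0, 1.5]
width: -0.0001
grasp_force: 0.0
```

```bash
python3 -c "
from h import *
print(go('line2',.03))"
```

```text
(array([ -10.6, -168.8,   11.7]), array([ 0.11, -0.29, -0.16]))
```

Call:
{"name": "apply_moves", "arguments": {"commands": [[-3,-40,0,0,0,-0.2,-1],[-5,-80,0,0,0,-0.2,-1],[-8,-120,0,0,0,-0.2,-1],[-10,-155,5,0,0,-0.2,-1],[-10,-169,9,0,0,-0.2,-1]]}}

```text
time_s: 4.37
ee_pos: [0.5598, 0.1274, 0.2175]
eef_rot: [-0.009, 0.989, 0.129, 0.069]
wrist_force: [-0.5, 1.0, 0.1]
width: 0.0
grasp_force: 0.0
```

Call:
{"name": "apply_moves", "arguments": {"commands": [[0,0,2,0,0,0,-1],[0,0,2,0,0,0,-1],[0,0,2,0,0,0,-1]]}}

```text
time_s: 4.62
ee_pos: [0.5621, 0.1238, 0.2156]
eef_rot: [-0.009, 0.989, 0.128, 0.069]
wrist_force: [0.5, -0.7, 1.3]
width: 0.0001
grasp_force: 0.0
```

```bash
python3 - <<'E'
from h import *
import cv2
cv2.imwrite("pics/w3.png",arm.read_camera("wrist")[:,:,::-1])
print(go('line2',.0),arm.observe()["wrist_force"])
E
```

```text
(array([ 1.2, -0.1, 27.1]), array([ 0.03, -0.02, -0.02])) [ 0.26548708 -0.34366033 -0.21121353]
```

View pics/w3.png

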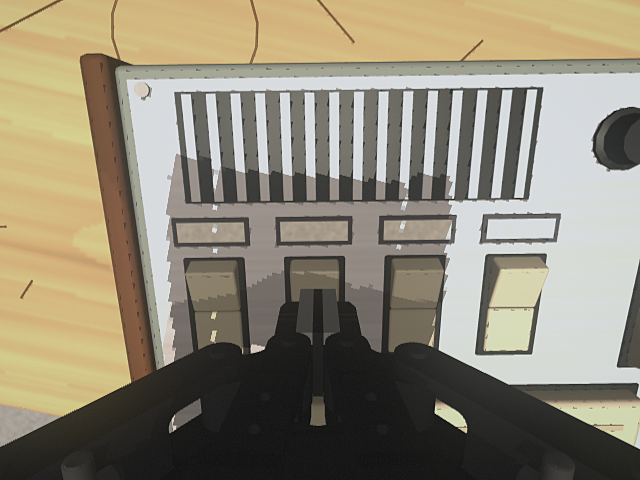

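The line 2 frame is centred at column 315 with the tip at 318, so I'll shift 1 mm left and press.

Call:
{"name": "apply_moves", "arguments": {"commands": [[1,-1,8,0,0,0,-1],[1,-1,14,0,0,0,-1],[1,-1,18,0,0,0,-1],[1,-1,20,0,0,0,-1],[1,-1,22,0,0,0,-1]]}}

```text
time_s: 5.08
ee_pos: [0.5658, 0.1259, 0.1936]
eef_rot: [-0.009, 0.989, 0.128, 0.069]
wrist_force: [-0.6, -2.1, 1.1]
width: -0.0
grasp_force: 0.7
```

Call:
{"name": "apply_moves", "arguments": {"commands": [[0,0,1.5,0,0,0,-1],[0,0,3,0,0,0,-1],[0,0,4,0,0,0,-1],[0,0,5,0,0,0,-1],[0,0,5,0,0,0,-1]]}}

```text
time_s: 5.5
ee_pos: [0.5665, 0.1266, 0.1892]
eef_rot: [-0.009, 0.989, 0.128, 0.07]
wrist_force: [0.2, -0.1, 0.3]
width: 0.0004
grasp_force: 0.2
```

```bash
python3 -c "
from h import *
print(go('line2',.0),arm.observe()['wrist_force'])"
```

```text
(array([0.2, 1.9, 0.2]), array([ 0.01, -0.04,  0.04])) [ 0.21375544 -0.09202286  0.33223689]
```

Call:
{"name": "apply_moves", "arguments": {"commands": [[0,1,0.5,0,0,0,-1],[0,1,1,0,0,0,-1],[0,1,1.5,0,0,0,-1],[0,1,2,0,0,0,-1],[0,1,2,0,0,0,-1]]}}

```text
time_s: 5.92
ee_pos: [0.5666, 0.1265, 0.189]
eef_rot: [-0.01, 0.989, 0.128, 0.07]
wrist_force: [-9.0, 2.2, 17.9]
width: -0.0002
grasp_force: 9.4
```

```bash
python3 -c "
from h import *
print(go('line2',.0),arm.observe()['wrist_force'])"
```

```text
(array([ 0.1,  1.8, -0.1]), array([-0.06, -0.05,  0.02])) [-8.95345883  2.16168514 17.88244817]
```

Line 2 is at its stop, with no motion at 18 N. Lifting off.

Call:
{"name": "apply_moves", "arguments": {"commands": [[0,0,-10,0,0,0,-1],[0,0,-42,0,0,0,-1],[0,0,-42,0,0,0,-1],[0,0,-42,0,0,0,-1]]}}

```text
time_s: 6.25
ee_pos: [0.562, 0.1244, 0.2306]
eef_rot: [-0.009, 0.989, 0.128, 0.071]
wrist_force: [-0.6, -0.8, -0.3]
width: 0.0001
grasp_force: 0.0
```

```bash
python3 -c "
from h import *
print(go('talk',.03))"
```

```text
(array([-73.2,  77.5,   2.6]), array([ 0.02, -0.22,  0.04]))
```

Call:
{"name": "apply_moves", "arguments": {"commands": [[-30,30,0,0,0,0,-1],[-58,60,0,0,0,0,-1],[-73,77,0,0,0,0,-1],[-73,77,2,0,0,0,-1],[-73,77,2,0,0,0,-1]]}}

```text
time_s: 6.67
ee_pos: [0.5102, 0.0304, 0.2156]
eef_rot: [-0.009, 0.989, 0.127, 0.068]
wrist_force: [-0.2, 0.5, 0.1]
width: 0.0
grasp_force: 0.0
```

```bash
python3 - <<'E'
from h import *
import cv2
a=arm.read_camera("wrist")[:,:,::-1]; t=arm.read_camera("scene")[:,:,::-1][150:320,240:420]
cv2.imwrite("pics/w4.png",np.hstack([cv2.resize(a,(460,345)),cv2.resize(t,(338,345)[:2],interpolation=cv2.INTER_CUBIC)]))
print(go('talk',.0),arm.observe()["wrist_force"])
E
```

```text
(array([ 0.6,  0.7, 28.8]), array([-0.  , -0.01,  0.01])) [-0.23280603 -0.31332303 -0.12014671]
```

View pics/w4.png

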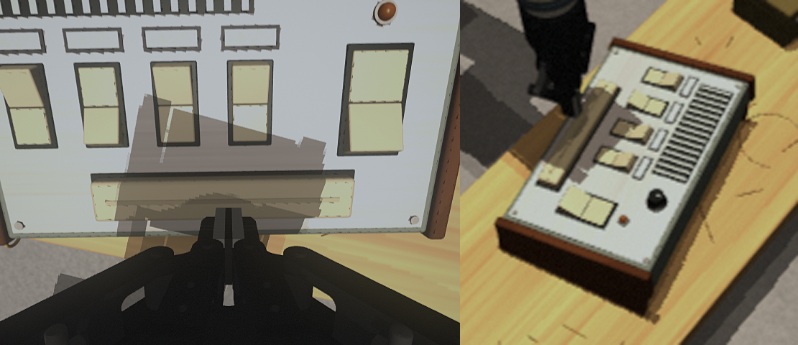

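Line 2 and power now have their rear halves down, while lines 1, 3 and 4 are unchanged. The talk bar is under the tips. Pressing it now.

Call:
{"name": "apply_moves", "arguments": {"commands": [[0.5,0.5,12,0,0,0,-1],[0.5,0.5,20,0,0,0,-1],[0.5,0.5,25,0,0,0,-1],[0.5,0.5,28,0,0,0,-1],[0.5,0.5,30,0,0,0,-1]]}}

```text
time_s: 7.18
ee_pos: [0.5158, 0.0326, 0.1864]
eef_rot: [-0.009, 0.989, 0.129, 0.069]
wrist_force: [-2.1, 0.9, 2.4]
width: 0.0001
grasp_force: 0.9
```

Call:
{"name": "apply_moves", "arguments": {"commands": [[0,0,1.5,0,0,0,-1],[0,0,3,0,0,0,-1],[0,0,4,0,0,0,-1],[0,0,4.5,0,0,0,-1],[0,0,4.5,0,0,0,-1]]}}

```text
time_s: 7.6
ee_pos: [0.5165, 0.0324, 0.1827]
eef_rot: [-0.009, 0.989, 0.128, 0.069]
wrist_force: [-2.8, 2.8, 3.8]
width: -0.0001
grasp_force: 1.7
```

Call:
{"name": "apply_moves", "arguments": {"commands": [[0,0,0.7,0,0,0,-1],[0,0,1.4,0,0,0,-1],[0,0,2,0,0,0,-1],[0,0,2.5,0,0,0,-1],[0,0,2.5,0,0,0,-1]]}}

```text
time_s: 8.02
ee_pos: [0.5169, 0.0324, 0.1804]
eef_rot: [-0.009, 0.989, 0.128, 0.069]
wrist_force: [-3.1, 2.8, 6.9]
width: -0.0001
grasp_force: 3.8
```

```bash
python3 -c "
from h import *
print(go('talk',-.007),arm.observe()['wrist_force'])"
```

```text
(array([ 0.2,  0.1, -0.5]), array([ 0.  , -0.04,  0.03])) [-3.10714372  2.82930327  6.87337225]
```

Force is now above the 4.7 N hold. I'll push a little more to confirm the stop and keep a margin.

Call:
{"name": "apply_moves", "arguments": {"commands": [[0,0,0.5,0,0,0,-1],[0,0,1,0,0,0,-1],[0,0,1,0,0,0,-1],[0,0,1,0,0,0,-1],[0,0,1,0,0,0,-1]]}}

```text
time_s: 8.43
ee_pos: [0.517, 0.0324, 0.1802]
eef_rot: [-0.009, 0.989, 0.128, 0.07]
wrist_force: [-8.7, 2.3, 16.4]
width: 0.0003
grasp_force: 9.3
```

```bash
python3 - <<'E'
from h import *
import cv2
t=arm.read_camera("scene")[:,:,::-1][100:320,200:440]
cv2.imwrite("pics/end.png",cv2.resize(t,None,fx=2.7,fy=2.7,interpolation=cv2.INTER_CUBIC))
s=arm.observe();print(go('talk',-.007),s["wrist_force"],s["time_s"])
E
```

```text
(array([ 0.2,  0. , -0.7]), array([ 0.01, -0.05,  0.04])) [-7.00382645  1.85563073 18.45920917] 8.4833
```

View pics/end.png

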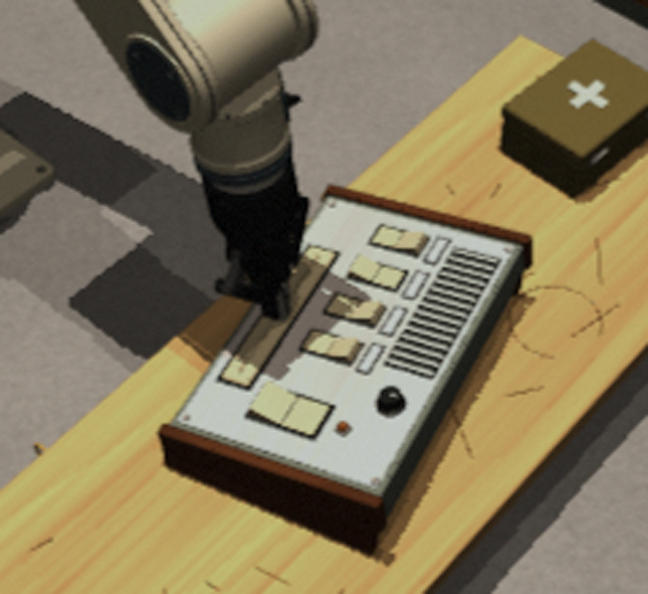

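The talk bar is on its stop at about 17 N. Power (290,412) and line 2 (378,272) are on, and lines 1, 3 and 4 are off. The set has not moved visibly.

```bash
python3 -c "
from plant import arm
print(arm.finish_job())"
```

```text
the job is handed in; nothing more can be done
None
```

I switched the power on, then line 2, and handed the job in with the talk bar held fully down at about 17 N. The last picture showed lines 1, 3 and 4 still off and the set and tin in place; the keys and flask were outside that view, and the arm stayed clear of both.

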